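# Load a sample rack into an analyser's feed bay and close the row up to its stops

## Task

Load the rack of lavender-capped tubes that stands on the bench into the load bay of the blood analyser, behind the racks already waiting there; set it down, do not drop it. Its far end must sit against the metal divider, and the whole row must be closed up square and without gaps, pressed gently but firmly until it goes solid against the feed stop under the hood. Leave the red-capped rack where it stands and keep every rack upright.

Things in the scene. Friction and masses are not known exactly. Their poses are not given: they have to be found in the camera images.
- rack_lavender: The rack to load: light grey ten-place sample rack, a bar 200 x 24 x 64 mm (x long, y across, z up) with ten lavender-capped tubes fixed in it; caps 16 mm across reach 92 mm above its underside. Smooth solid sides, grasped across its 24 mm; 0.13 to 0.24 kg. Slippery, tall and narrow: pushed sideways higher than about 40 mm up it may tip. Origin at the centre of its underside. Either end may lead.
- rack_red: A like rack with ten red-capped tubes, also on the bench; not to be moved. Same size and axes.
- waiting1: First of three like racks with lavender caps that already stand on the deck in the load bay, long sides parallel to the analyser's x axis; this one is nearest the feed stop, half under the hood. Same size and axes, y pointing away from the stop. They stand loosely, with gaps of a few mm between them, ends 1 to 4 mm short of the divider.
- waiting2: The second waiting rack, next after waiting1 in +y.
- waiting3: The third waiting rack, outermost; the new rack goes next to it on its +y side.
- analyser: White blood analyser, dark blue front, rack deck before it; fixed. +y points out of its front over the deck, x along the front, z up. Flat deck top 70 mm above the bench. Origin on the bench under the load bay's inner corner: x = 0 is the divider's face, y = 0 the feed stop's deepest place. The cabinet behind y = -45 mm is 480 mm tall. The unload bay (x > 6 mm) holds two finished racks.
- end_guide (a point): Foot of the metal divider's face, middle of its length: analyser (0, 110, 70) mm. The racks' far (+x) ends register against this aluminium wall, which stands 50 mm above the deck from y = 5 to 240 mm. Site axes as the analyser's.
- bay (a point): Centre of the load bay's floor: analyser (-113, 110, 70) mm. The bay reaches x -226 to 0, y 0 to 241 mm; its only other rims are low: 8 mm high at the near side (x = -226), 10 mm high in front (y = 241). Site axes as the analyser's.
- hood_edge (a point): Lower front edge of the blue hood: analyser (-100, 20, 180) mm. The hood covers y below 20 mm, from 110 mm above the deck to 290 mm above the bench. Under it the row ends at a rigid steel feed stop, parallel to x, 34 mm high, its face set anywhere from y = 0 to 20 mm, unseen, not reported. Each rack drags with about 0.5 N; at the stop the row goes solid. Press with 10 to 15 N; over 40 N is rough.
- row_switch (a joint): Rack-present switch, a small light sprung paddle on the feed stop, pressed by waiting1 in the last 5 mm before the stop: 0 = free, 0.005 m = fully pressed, row home. Its spring is under 1 N and does not push the row back.
Mind the look-alikes: they are no part of the job. Leave any orange look-alike of the waiting2 alone. What is shaped like the waiting1 but orange is not meant.

How it is judged:
By the outcome, as a careful person would: the job done as asked, in the order asked, and still so for the second after the job is handed in, with the robot touching nothing.
It also fails if it takes over 67 s, if anything falls off the work surface, if the arm or the gripper's body presses on something with over 40 N, if the wrist force passes 120 N, or if a joint passes its speed limit or range.

## Robot

A 7-joint arm with a two-finger parallel gripper is mounted at the origin on the work surface. World frame = base frame: x ahead of the robot, y to its left, z up, the work surface at z = 0. Lengths are in m, angles in rad, forces in N, time in s.
With the tool pointing down it reaches from about 0.4 to 0.875 m from the base axis. Payload 6.5 kg.
Tool frame: the origin (TCP) lies between the finger pads; the fingertips stand 17 mm ahead of it and the grasp point (between the pads) lies 2 mm behind it; z points along the fingers, y is the line along which they close (so a half turn about z gives the same grasp; the last joint's range is limited). The gripper opens to 88 mm and grips with 3 to 60 N. Pads are 18 mm wide; open, the fingers measure 123 mm over their backs; the gripper's body (75 mm by 187 mm) begins 45 mm behind the grasp point.
Start: joints at [1.205, 0.536, -0.004, 1.538, 0.003, 1.067, -0.071], TCP at [0.192, -0.621, 0.256] pointing down, gripper open.
Joint ranges: [-2.7, 2.7], [-0.37, 2.16], [-1.27, 1.26], [0.24, 2.4], [-1.31, 4.45], [0.19, 1.91], [-2.76, 2.76]. Speed limits (rad/s): [2.39, 2.39, 3.14, 3.14, 3.14, 3.14, 3.14].

## Interface

Orientations are given as a unit quaternion [w, x, y, z].
In Python, from workcell import robot, imaging gives the robot as it stands.
- The arm moves only by the tool send_rows, never from a script. Its argument "targets" is a list that holds one entry, the list of rows, each a list of 4 numbers: the shift along the tool's x, y, z each as a share of 1 m, from -1 to 1, then the turn about the tool's z as a share of 180 degrees, from -1 to 1. A call has 1 to 12 rows; each row is the pose to reach, as a shift and turn from the pose commanded when the call began, along the tool's axes at that moment, turning the shorter way round; what a row does not reach only later rows make up. A row lasts 1/8 s, in which the tool goes at most 62.5 mm and 10.7 degrees, less where a joint would pass 70% of its speed; a pose out of reach is approached as far as the arm can. A call with a number of a shift or a turn outside -1 to 1 is refused whole. A call with a gripper value outside its range is refused whole. "hand" is the opening, from -1 (shut) to 1 (fully open), set as the call begins (left out, the last holds). The fingers move at their own pace and stop on an object; the grip force is fixed at half the most. Time passes only in rows, so rows that repeat a pose let the fingers close. It gives the time, the measured TCP pose, the force, the opening and the grip force at its end, in the units of the state.
- robot.get_obs(): the state, without advancing time (a new reading comes with each control period).
- imaging.get_image(name): name is "scene" or "side" or "wrist"; returns the picture (400x640x3 uint8, red, green, blue); there is no depth.
- imaging.camera_params(name): a dict with "camera_matrix" (3x3 intrinsics, pixels), "xyz" and "rotation" of the camera in the world. Camera axes: x right, y down, z forward; pixel columns grow to the right and rows downward; lengths in m; the calibration is good to about 2 mm. The wrist camera is an equidistant fisheye: a pixel r from the principal point sees the ray r / f radians off the axis. A picture is of the moment at which its call begins: read the wrist's pose just before it. camera_params takes no time and is no camera call; for the wrist camera it gives the pose at the moment of the call.
- robot.close_job(): hands the job in; it is judged then, once.
The state is a dict: "clock": time; "qpos": joint angles; "qvel": joint speeds; "joint_torque": joint torques, N m; "eef_pos": TCP position; "orientation": TCP orientation; "contact_force": force on the tool from outside, world axes, zero at the start; "moment": the same for the moment, N m; "width": opening from 0.0 (shut) to 1.0 (fully open); "gripper_force": force on a finger pad.
Only numpy, scipy, OpenCV 4.12 (cv2) and the standard library are available. Lean on these libraries where they do the work, as an engineer would, in place of code of your own. Each camera call takes 0.05 s, during which the arm holds its last target. There are 200 camera calls.

## Working session

There is one attempt and no reset: what is moved stays moved. The work goes in short steps, Python scripts to look and compute and a tool call to move; the robot and the scene stay as the last step left them, time stands still between calls to the robot, and variables do not carry over. Pictures are saved under pics/ and viewed, at most 10 in all, crops included, and the job is handed in when it is done.

Besides the shell and the picture viewer there is one more tool, called after "Emit:" in YAML: its name, and indented under it one key for each argument. send_rows: Moves the arm, as the interface text tells. Shift numbers are shares of 1 m and turn numbers shares of 180 degrees, none past 1 either way. Its arguments: {"type":"object","properties":{"targets":{"type":"array"},"hand":{"type":"number"}},"required":["targets"]}

```bash
mkdir -p pics; python3 - <<'E'
from workcell import robot, imaging
import cv2
o=robot.get_obs()
print(o)
for n in ["scene","side","wrist"]:
    p=imaging.camera_params(n); print(n,p)
    cv2.imwrite(f"pics/{n}0.png",imaging.get_image(n)[:,:,::-1])
E
```

```text
{'clock': 0.0, 'qpos': array([ 1.20482952,  0.53716894, -0.00442154,  1.53884384,  0.00260138,
        1.06729479, -0.07119161]), 'qvel': array([ 1.05378554e-05,  8.74575856e-05,  1.63752606e-03, -4.05859040e-04,
        5.28248865e-04, -7.88719486e-04,  4.10921840e-04]), 'joint_torque': array([-1.00323447e-03, -5.70975530e+01,  9.90191996e-01, -2.51601791e+01,
       -5.62628300e-02,  1.80404593e-02,  1.53059977e-04]), 'eef_pos': array([ 0.19175   , -0.62047258,  0.25484883]), 'orientation': array([-8.32281161e-04,  9.88783187e-01,  1.49355542e-01, -1.94192279e-04]), 'contact_force': array([-0.44116795, -0.2769989 ,  0.23291445]), 'moment': array([-0.0045933 , -0.00594326,  0.01740995]), 'gripper_force': 0.0, 'width': 1.0028025990429539}
scene {'camera_matrix': array([[435.99691053,   0.        , 319.47829874],
       [  0.        , 435.99691053, 194.94669921],
       [  0.        ,   0.        ,   1.        ]]), 'xyz': array([1.15176088, 0.0140859 , 1.13271773]), 'rotation': array([-0.21273918,  0.66754718,  0.68299695, -0.20648963])}
side {'camera_matrix': array([[491.80940499,   0.        , 329.40090853],
       [  0.        , 491.80940499, 197.77055314],
       [  0.        ,   0.        ,   1.        ]]), 'xyz': array([-0.61818764,  0.25057775,  0.9037577 ]), 'rotation': array([ 0.28695035, -0.56139466,  0.68772493, -0.3599027 ])}
wrist {'camera_matrix': array([[309.70691629,   0.        , 316.5145663 ],
       [  0.        , 309.70691629, 199.57281126],
       [  0.        ,   0.        ,   1.        ]]), 'xyz': array([ 0.2570749 , -0.60038537,  0.38355937]), 'rotation': array([ 0.10773146,  0.79762898, -0.58784768, -0.08134524])}
```

View pics/scene0.png

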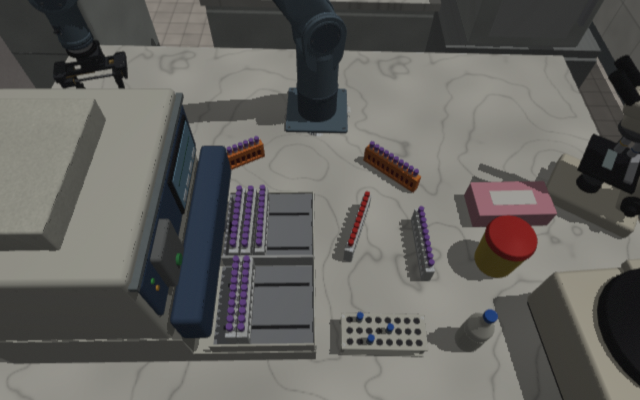

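View pics/side0.png

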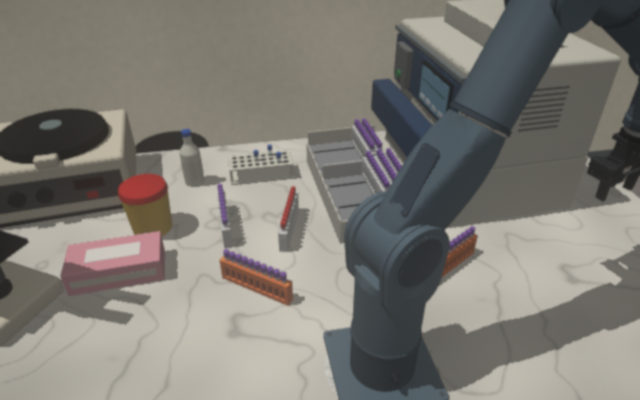

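View pics/wrist0.png

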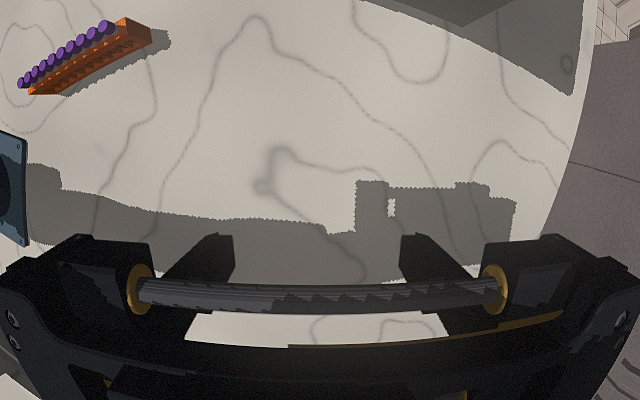

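The scene view shows the load bay with three waiting racks at about (248,218), the divider at row ~257, the red rack at (357,225) and the lavender rack to load at (425,242). Side view: target rack at (224,212). The wrist camera shows only an orange decoy.

```bash
cat > h.py <<'E'
import numpy as np, cv2
from scipy.spatial.transform import Rotation as R
from workcell import robot, imaging
def Rm(p): q=p["rotation"]; return R.from_quat([q[1],q[2],q[3],q[0]]).as_matrix()
def ray(p,uv,fish=False):
    K=p["camera_matrix"]; x=(uv[0]-K[0,2])/K[0,0]; y=(uv[1]-K[1,2])/K[1,1]
    if fish:
        r=np.hypot(x,y); d=np.array([np.sin(r)*x/r,np.sin(r)*y/r,np.cos(r)])
    else: d=np.array([x,y,1.])
    return Rm(p)@d
def hit(p,uv,z,fish=False):
    d=ray(p,uv,fish); o=p["xyz"]; return o+d*(z-o[2])/d[2]
def proj(p,X,fish=False):
    K=p["camera_matrix"]; c=(np.asarray(X)-p["xyz"])@Rm(p)
    if fish:
        t=np.arctan2(np.hypot(c[0],c[1]),c[2]); n=np.hypot(c[0],c[1]); v=c[:2]/n*t
    else: v=c[:2]/c[2]
    return np.array([K[0,0]*v[0]+K[0,2],K[1,1]*v[1]+K[1,2]])
def purple(im):
    h=cv2.cvtColor(im,cv2.COLOR_RGB2HSV); return cv2.inRange(h,(118,70,40),(150,255,255))
E
python3 - <<'E'
from h import *
p=imaging.camera_params("scene")
im=np.mean([imaging.get_image("scene").astype(float) for _ in range(4)],0).astype(np.uint8)
np.save("scene.npy",im)
c=im[130:370,200:450]
cv2.imwrite("pics/c1.png",cv2.resize(c,None,fx=2.5,fy=2.5,interpolation=cv2.INTER_CUBIC)[:,:,::-1])
m=purple(im); m2=cv2.morphologyEx(m,cv2.MORPH_CLOSE,np.ones((5,3)))
n,l,s,cen=cv2.connectedComponentsWithStats(m2)
for i in range(1,n):
    if s[i,4]<40: continue
    ys,xs=np.nonzero((l==i)&(m>0))
    pts=np.array([hit(p,(u,v),.088)[:2] for u,v in zip(xs,ys)])
    mu=pts.mean(0); w,V=np.linalg.eigh(np.cov((pts-mu).T)); d=V[:,1]; t=(pts-mu)@d
    print(s[i],mu.round(4),np.degrees(np.arctan2(d[1],d[0])).round(2),t.min().round(3),t.max().round(3))
E
```

```text
[227 136  32  17 163] [ 0.246  -0.2291] 121.72 -0.052 0.053
[370 142  49  33 263] [0.2878 0.2437] 50.01 -0.094 0.088
[256 185   9  61 334] [ 0.5073 -0.149 ] -177.81 -0.095 0.104
[229 186  13  61 365] [ 0.5135 -0.218 ] -178.87 -0.093 0.105
[241 186  12  61 343] [ 0.5114 -0.1853] -179.07 -0.095 0.104
[418 206  16  60 325] [0.5614 0.3102] -177.57 -0.088 0.097
[225 255  14  76 492] [ 0.7387 -0.1974] -177.84 -0.093 0.106
[237 255  13  76 459] [ 0.7378 -0.1694] -177.85 -0.093 0.106
```

View pics/c1.png

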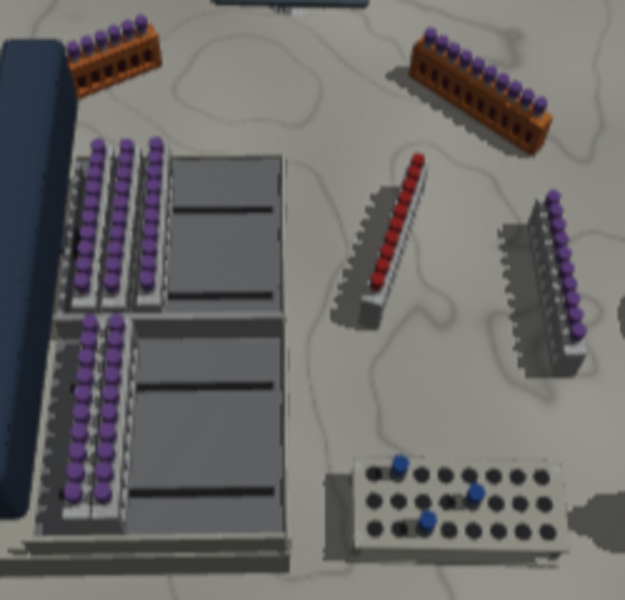

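The zoom shows the three waiting racks (crop cap rows from x≈97,126,155), the front rim at crop x≈283, the divider at crop y≈325, the red rack (418,160)-(376,280), and the target rack caps from (552,197) to (578,332).

```bash
python3 - <<'E'
from h import *
p=imaging.camera_params("scene"); ps=imaging.camera_params("side")
C=lambda a,z:hit(p,(a[0]/2.5+200,a[1]/2.5+130),z)[:2].round(4)
f=lambda a,b,z:(C(a,z),C(b,z),np.degrees(np.arctan2(*(C(b,z)-C(a,z))[::-1])).round(2))
print("lav",f((552,197),(578,332),.09)); print("red",f((418,160),(376,280),.09))
for a,b in [((98,146),(82,283)),((127,146),(112,283)),((156,145),(147,280))]: print("w",f(a,b,.16))
print("fin",f((90,322),(73,494),.16),f((116,321),(102,494),.16))
print("rim",f((283,157),(285,305),.08),f((283,157),(288,540),.08))
print("div",f((60,318),(283,318),.12), "nearrim",f((85,157),(283,157),.078))
print("hood",hit(p,(228,147),.29),hit(p,(205,335),.29),"cab",hit(p,(180,90),.48), hit(p,(0,88),.48))
E
```

```text
lav (array([0.475 , 0.3063]), array([0.6436, 0.3146]), np.float64(2.82))
red (array([0.428 , 0.1554]), array([0.5873, 0.103 ]), np.float64(-18.21))
w (array([ 0.468 , -0.2028]), array([ 0.6364, -0.1982]), np.float64(1.56))
w (array([ 0.4671, -0.1712]), array([ 0.6356, -0.1682]), np.float64(1.02))
w (array([ 0.4649, -0.1398]), array([ 0.6313, -0.1335]), np.float64(2.17))
fin (array([ 0.6792, -0.1847]), array([ 0.8483, -0.1785]), np.float64(2.1)) (array([ 0.6774, -0.1594]), array([ 0.8477, -0.1527]), np.float64(2.25))
rim (array([ 0.4214, -0.002 ]), array([0.6149, 0.0053]), np.float64(2.16)) (array([ 0.4214, -0.002 ]), array([0.8623, 0.0144]), np.float64(2.13))
div (array([ 0.656 , -0.2241]), array([0.6502, 0.0039]), np.float64(91.46)) nearrim (array([ 0.4266, -0.2343]), array([ 0.42 , -0.002]), np.float64(91.63))
hood [ 0.43242213 -0.21763603  0.29      ] [ 0.90411042 -0.19700612  0.29      ] cab [ 0.43678807 -0.29074046  0.48      ] [ 0.44396344 -0.67619146  0.48      ]
```

Emit:
send_rows:
  targets:
    - [[0.067, -0.189, -0.145, 0], [0.067, -0.189, -0.145, 0], [0.067, -0.189, -0.145, 0], [0.067, -0.189, -0.145, 0], [0.285, -0.352, -0.165, 0.083], [0.285, -0.352, -0.165, 0.083], [0.285, -0.352, -0.165, 0.083], [0.285, -0.352, -0.165, 0.083], [0.285, -0.352, -0.165, 0.083], [0.431, -0.453, -0.145, 0.083], [0.431, -0.453, -0.145, 0.083], [0.431, -0.453, -0.145, 0.083]]

```text
clock: 1.85
eef_pos: [0.4709, -0.059, 0.4008]
orientation: [0.0, 1.0, 0.02, 0.0]
contact_force: [-0.2, -0.1, 0.8]
width: 0.999
gripper_force: 0.0
```

```bash
python3 - <<'E'
from h import *
p=imaging.camera_params("wrist"); im=imaging.get_image("wrist")
import pickle; pickle.dump((p,im),open("w1.pkl","wb")); print(p["xyz"],robot.get_obs()["eef_pos"])
cv2.imwrite("pics/w1.png",im[:,:,::-1])
for n,X in dict(w3=(.548,-.1366,.162),div=(.65,0,.12),rim=(.42,0,.08)).items(): print(n,proj(p,X,1))
E
```

```text
[ 0.53903044 -0.05619123  0.52946059] [ 0.47354635 -0.05246629  0.40010049]
w3 [384.8052406  112.43164602]
div [277.54082023  33.24056118]
rim [276.55029477 194.56139511]
```

View pics/w1.png

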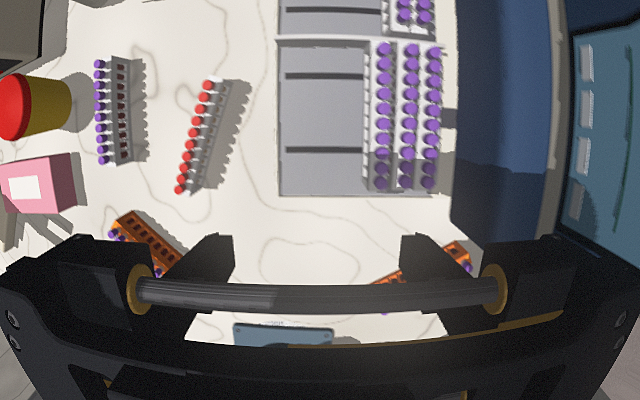

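The wrist view shows the whole bay: w3 caps (384,49)-(380,183), front rim corner (279,195), divider front end (279,40), target rack caps (100,64)-(103,160), and the red rack at (195,135).

```bash
python3 - <<'E'
from h import *
import pickle; p,im=pickle.load(open("w1.pkl","rb"))
m=purple(im); n,l,s,c=cv2.connectedComponentsWithStats(m)
P=lambda u,z:hit(p,u,z,1)[:2]
def line(name,pts,z):
    X=np.array([P(u,z) for u in pts]); k=np.polyfit(X[:,0],X[:,1],1)
    print(name,len(X),"x",X[:,0].min().round(4),X[:,0].max().round(4),"mid",((X[0]+X[-1])/2).round(4),"yaw",np.degrees(np.arctan(k[0])).round(2))
big=[c[i] for i in range(1,n) if 25<s[i,4]<400]
sel=lambda a,b,lo,hi:sorted([u for u in big if a<u[0]<b and lo<u[1]<hi],key=lambda u:u[1])
for nm,a,b,z in [("w3",370,396,.16),("w2",398,421,.16),("w1",422,446,.16)]:
    q=sel(a,b,40,195); line(nm,q,z)
q=sel(90,110,55,170); line("lav",q,.088); print(np.round(q,1).tolist())
line("rim",[(279,195),(279,45)],.08); print("div top",P((279,40),.12),P((360,38),.12))
E
```

```text
w3 7 x 0.4612 0.5715 mid [ 0.5163 -0.1365] yaw 1.95
w2 9 x 0.4646 0.6199 mid [ 0.5423 -0.1682] yaw 0.77
w1 9 x 0.4656 0.6206 mid [ 0.5431 -0.1984] yaw 1.43
lav 10 x 0.4729 0.6388 mid [0.5558 0.3106] yaw 2.61
[[98.8, 63.7], [98.8, 74.2], [98.5, 84.8], [98.6, 95.3], [98.9, 106.0], [99.8, 116.8], [100.4, 127.5], [100.9, 138.3], [102.0, 149.0], [103.1, 159.7]]
rim 2 x 0.4195 0.6426 mid [ 0.531  -0.0006] yaw 1.59
div top [ 0.64039781 -0.0024093 ] [ 0.64778223 -0.10839797]
```

Emit:
send_rows:
  targets:
    - [[0.103, -0.367, 0.2, -0.002], [0.103, -0.367, 0.2, -0.002], [0.103, -0.367, 0.2, -0.002], [0.103, -0.367, 0.2, -0.002], [0.103, -0.367, 0.2, -0.002], [0.103, -0.367, 0.2, -0.002], [0.103, -0.367, 0.2, -0.002], [0.103, -0.367, 0.2, -0.002], [0.103, -0.367, 0.2, -0.002], [0.103, -0.367, 0.2, -0.002], [0.103, -0.367, 0.2, -0.002]]

```text
clock: 3.28
eef_pos: [0.5592, 0.3086, 0.2016]
orientation: [0.0, 1.0, 0.022, 0.001]
contact_force: [0.3, 1.3, 0.2]
width: 1.003
gripper_force: 0.0
```

```bash
python3 - <<'E'
from h import *
import pickle
p=imaging.camera_params("wrist"); im=imaging.get_image("wrist"); pickle.dump((p,im),open("w2.pkl","wb"))
o=robot.get_obs(); print(o["clock"],o["eef_pos"],o["orientation"],o["qpos"].round(2))
m=purple(im); n,l,s,c=cv2.connectedComponentsWithStats(m)
for i in range(1,n):
    if s[i,4]>40: print(c[i].round(1),s[i,4],hit(p,c[i],.087,1)[:2].round(4))
E
```

```text
3.325 [0.55907213 0.30881698 0.2014307 ] [5.20195524e-05 9.99758649e-01 2.19617678e-02 5.66981848e-04] [-0.17  0.65 -0.6   1.59  0.41  1.03 -2.41]
[312.3 101.3] 305 [0.6387 0.3157]
[312.4 125.3] 297 [0.6198 0.3148]
[312.4 148.7] 303 [0.6014 0.314 ]
[312.6 193.7] 805 [0.5648 0.3124]
[312.7 257.8] 720 [0.5073 0.31  ]
[628.6 344.6] 183 [ 0.2962 -0.3059]
```

Emit:
send_rows:
  targets:
    - [[-0.002, -0.003, 0.05, 0], [-0.002, -0.003, 0.09, 0], [-0.002, -0.003, 0.12, 0], [-0.002, -0.003, 0.14, 0], [-0.002, -0.003, 0.15, 0], [-0.002, -0.003, 0.15, 0], [-0.002, -0.003, 0.15, 0]]

```text
clock: 4.2
eef_pos: [0.5571, 0.3132, 0.0519]
orientation: [-0.001, 1.0, 0.023, 0.001]
contact_force: [0.8, 0.8, -0.2]
width: 1.002
gripper_force: 0.0
```

Emit:
send_rows:
  targets:
    - [[0, 0, 0, 0], [0, 0, 0, 0], [0, 0, 0, 0], [0, 0, 0, 0], [0, 0, 0, 0], [0, 0, 0, 0], [0, 0, 0, 0], [0, 0, 0, 0]]
  hand: -1

```text
clock: 5.2
eef_pos: [0.5563, 0.3127, 0.0506]
orientation: [0.0, 1.0, 0.023, -0.0]
contact_force: [-0.7, -0.5, -0.5]
width: 0.27
gripper_force: 29.9
```

Emit:
send_rows:
  targets:
    - [[0, 0, -0.03, 0], [0, 0, -0.08, 0], [0, 0, -0.13, 0], [-0.002, 0.02, -0.16, 0.003], [-0.007, 0.07, -0.16, 0.003], [-0.012, 0.12, -0.16, 0.003], [-0.018, 0.18, -0.16, 0.003], [-0.024, 0.24, -0.16, 0.003], [-0.03, 0.3, -0.16, 0.003], [-0.035, 0.345, -0.16, 0.003], [-0.039, 0.37, -0.16, 0.003], [-0.039, 0.382, -0.16, 0.003]]

```text
clock: 6.7
eef_pos: [0.5343, -0.0723, 0.2105]
orientation: [0.0, 1.0, 0.017, -0.0]
contact_force: [0.0, 0.2, -0.6]
width: 0.268
gripper_force: 29.9
```

Emit:
send_rows:
  targets:
    - [[0, 0, 0.02, 0], [0, 0, 0.05, 0], [0, 0, 0.07, 0], [0, 0, 0.077, 0], [0, 0, 0.077, 0], [0, 0, 0.077, 0]]

```text
clock: 7.45
eef_pos: [0.5355, -0.0704, 0.1346]
orientation: [0.0, 1.0, 0.018, 0.001]
contact_force: [-0.1, -0.5, -0.4]
width: 0.27
gripper_force: 29.9
```

```bash
python3 - <<'E'
from h import *
o=robot.get_obs(); print(o["clock"],o["eef_pos"],o["orientation"],o["contact_force"],o["moment"],o["qpos"].round(2))
p=imaging.camera_params("wrist"); im=imaging.get_image("wrist")
s=imaging.get_image("scene")[140:300,200:340]
a=cv2.resize(s,None,fx=2.8,fy=2.5,interpolation=cv2.INTER_CUBIC)
cv2.imwrite("pics/p1.png",np.hstack([im[:,200:540],a])[:,:,::-1])
E
```

```text
7.45 [ 0.5354677  -0.07036305  0.13457068] [4.68395900e-05 9.99835119e-01 1.81426417e-02 7.59103993e-04] [-0.14302941 -0.48146638 -0.41195149] [-0.03014011  0.02993774 -0.01302419] [ 0.46  0.58 -0.54  1.9   0.42  0.77 -1.84]
```

View pics/p1.png

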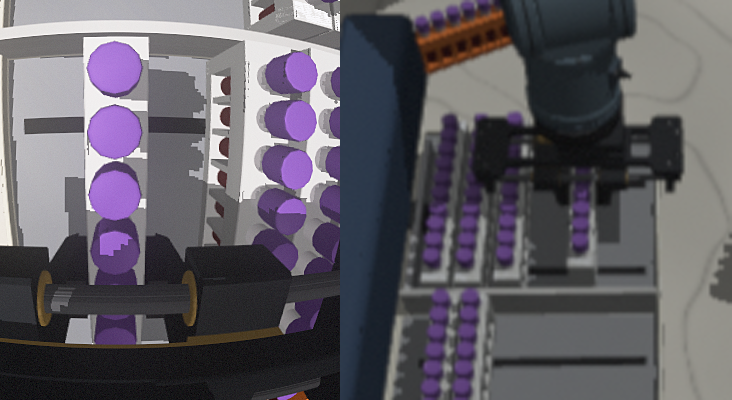

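Wrist half: the held rack (115,190) sits square to the divider (row ~30) with clear room to w3 (285,170). The scene half agrees. Lowering, then feeling for the divider.

Emit:
send_rows:
  targets:
    - [[0, 0, 0.005, 0], [0, 0, 0.011, 0], [0.003, 0, 0.011, 0], [0.006, 0, 0.011, 0], [0.008, 0, 0.011, 0], [0.008, 0, 0.011, 0]]

```text
clock: 8.3
eef_pos: [0.543, -0.0703, 0.1228]
orientation: [-0.0, 1.0, 0.018, 0.0]
contact_force: [0.3, 0.3, -1.1]
width: 0.269
gripper_force: 29.9
```

Emit:
send_rows:
  targets:
    - [[0.001, 0, 0, 0], [0.002, 0, 0, 0], [0.002, 0, 0, 0]]

```text
clock: 8.68
eef_pos: [0.5448, -0.0703, 0.1227]
orientation: [0.0, 1.0, 0.018, 0.0]
contact_force: [0.5, -0.5, -1.8]
width: 0.273
gripper_force: 29.9
```

Emit:
send_rows:
  targets:
    - [[0.001, 0, 0, 0], [0.002, 0, 0, 0], [0.002, 0, 0, 0]]

```text
clock: 9.05
eef_pos: [0.5451, -0.0703, 0.1221]
orientation: [0.0, 1.0, 0.018, -0.002]
contact_force: [-4.5, 0.3, 0.6]
width: 0.27
gripper_force: 29.9
```

Emit:
send_rows:
  targets:
    - [[-0.001, 0, 0.001, 0], [-0.001, 0, 0.002, 0], [-0.001, 0, 0.002, 0]]

```text
clock: 9.43
eef_pos: [0.5451, -0.0704, 0.1206]
orientation: [0.0, 1.0, 0.018, -0.001]
contact_force: [-5.5, -0.9, 1.9]
width: 0.268
gripper_force: 29.9
```

Emit:
send_rows:
  targets:
    - [[0, 0, 0.001, 0], [0, 0, 0.001, 0]]

```text
clock: 9.68
eef_pos: [0.5452, -0.0706, 0.1203]
orientation: [0.001, 1.0, 0.018, -0.001]
contact_force: [-7.4, -0.9, 9.7]
width: 0.272
gripper_force: 30.0
```

Emit:
send_rows:
  targets:
    - [[0, 0, -0.001, 0], [0, 0, -0.001, 0]]

```text
clock: 9.93
eef_pos: [0.5452, -0.0706, 0.1204]
orientation: [0.0, 1.0, 0.018, -0.001]
contact_force: [-5.3, -1.6, 0.4]
width: 0.27
gripper_force: 30.0
```

Emit:
send_rows:
  targets:
    - [[0, 0, 0, 0], [0, 0, 0, 0], [0, 0, 0, 0], [0, 0, 0, 0], [0, 0, -0.02, 0], [0, 0, -0.06, 0], [0, 0, -0.1, 0], [0, 0, -0.14, 0], [0, 0, -0.14, 0]]
  hand: -0.15

```text
clock: 11.05
eef_pos: [0.5479, -0.07, 0.2651]
orientation: [0.001, 1.0, 0.018, 0.004]
contact_force: [-0.6, 0.1, -0.6]
width: 0.425
gripper_force: 0.0
```

```bash
python3 - <<'E'
from h import *
p=imaging.camera_params("wrist"); im=imaging.get_image("wrist")
o=robot.get_obs(); print(o["clock"],o["eef_pos"],o["orientation"],o["contact_force"])
np.save("w3.npy",im)
cv2.imwrite("pics/p2.png",im[:,:,::-1])
E
```

```text
11.1 [ 0.54664142 -0.07023417  0.26298066] [4.66895305e-04 9.99836849e-01 1.79557536e-02 1.91007842e-03] [-0.17831038 -0.19734321 -0.01487049]
```

View pics/p2.png

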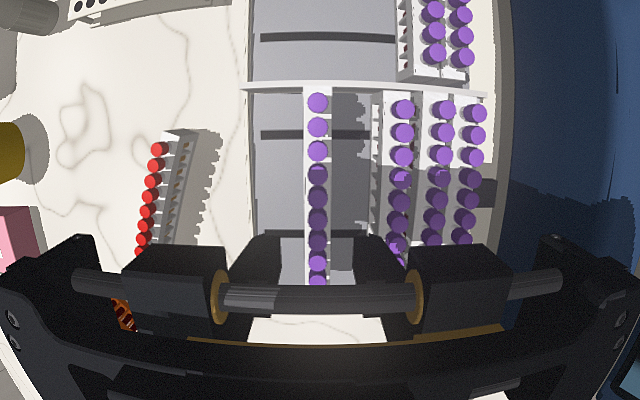

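The rack stands free at (317,190), its far end at the divider's edge (row ~88), and upright. Turning the tool 90° so two open fingertips push the row square.

Emit:
send_rows:
  targets:
    - [[0.001, -0.042, 0, -0.5], [0.001, -0.042, 0, -0.5], [0.001, -0.042, 0, -0.5], [0.001, -0.042, 0, -0.5], [0.001, -0.042, 0, -0.5], [0.001, -0.042, 0, -0.5], [0.001, -0.042, 0, -0.5], [0.001, -0.042, 0, -0.5], [0.001, -0.042, 0, -0.5], [0.001, -0.042, 0, -0.5], [0.001, -0.042, 0, -0.5]]
  hand: 1

```text
clock: 12.48
eef_pos: [0.5449, -0.0283, 0.2603]
orientation: [-0.0, 0.695, 0.719, -0.0]
contact_force: [-0.2, 0.1, 0.7]
width: 0.997
gripper_force: 0.0
```

Emit:
send_rows:
  targets:
    - [[0, 0, 0.05, 0], [0, 0, 0.1, 0], [0, 0, 0.13, 0], [0, 0, 0.14, 0], [0, 0, 0.14, 0], [0, 0, 0.14, 0]]

```text
clock: 13.22
eef_pos: [0.5462, -0.0281, 0.1221]
orientation: [0.001, 0.694, 0.72, 0.001]
contact_force: [-0.4, 0.0, 0.5]
width: 0.996
gripper_force: 0.0
```

Emit:
send_rows:
  targets:
    - [[-0.003, 0, 0, 0], [-0.006, 0, 0, 0], [-0.009, 0, 0, 0], [-0.012, 0, 0, 0], [-0.015, 0, 0, 0], [-0.018, 0, 0, 0], [-0.021, 0, 0, 0], [-0.024, 0, 0, 0], [-0.024, 0, 0, 0]]

```text
clock: 14.35
eef_pos: [0.5461, -0.0525, 0.1207]
orientation: [0.0, 0.694, 0.72, -0.0]
contact_force: [-0.6, 0.9, 0.7]
width: 1.003
gripper_force: 0.0
```

```bash
python3 - <<'E'
from h import *
o=robot.get_obs(); print(o["clock"],o["eef_pos"],o["orientation"],o["contact_force"],o["moment"])
s=imaging.get_image("scene")[140:300,180:340]
cv2.imwrite("pics/p3.png",cv2.resize(s,None,fx=3.5,fy=3.5,interpolation=cv2.INTER_CUBIC)[:,:,::-1])
E
```

```text
14.35 [ 0.5460883  -0.05252671  0.1206549 ] [ 1.42152116e-05  6.94418909e-01  7.19570964e-01 -8.06619238e-05] [-0.5749431   0.89358222  0.68410037] [-0.00566721 -0.09300712 -0.00651257]
```

View pics/p3.png

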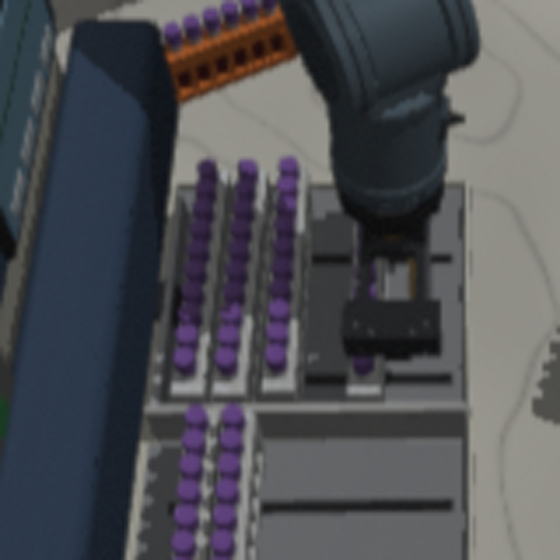

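The new rack is upright at (365,375) in the crop, against the divider, and the fingers are just reaching its outer side.

Emit:
send_rows:
  targets:
    - [[-0.003, 0, 0, 0], [-0.006, 0, 0, 0], [-0.009, 0, 0, 0], [-0.012, 0, 0, 0], [-0.015, 0, 0, 0], [-0.018, 0, 0, 0], [-0.021, 0, 0, 0], [-0.024, 0, 0, 0], [-0.027, 0, 0, 0], [-0.03, 0, 0, 0], [-0.033, 0, 0, 0], [-0.036, 0, 0, 0]]

```text
clock: 15.9
eef_pos: [0.5474, -0.0884, 0.1207]
orientation: [-0.0, 0.694, 0.72, -0.0]
contact_force: [-0.2, 0.9, 1.1]
width: 0.997
gripper_force: 0.2
```

Emit:
send_rows:
  targets:
    - [[-0.002, 0, 0, 0], [-0.004, 0, 0, 0], [-0.006, 0, 0, 0], [-0.008, 0, 0, 0], [-0.01, 0, 0, 0], [-0.012, 0, 0, 0], [-0.014, 0, 0, 0], [-0.016, 0, 0, 0], [-0.018, 0, 0, 0], [-0.02, 0, 0, 0], [-0.022, 0, 0, 0]]

```text
clock: 17.27
eef_pos: [0.5482, -0.1101, 0.1207]
orientation: [-0.0, 0.694, 0.72, 0.0]
contact_force: [0.7, 2.0, -0.4]
width: 1.0
gripper_force: 0.9
```

Emit:
send_rows:
  targets:
    - [[-0.002, 0, 0, 0], [-0.003, 0, 0, 0], [-0.005, 0, 0, 0], [-0.006, 0, 0, 0], [-0.008, 0, 0, 0], [-0.009, 0, 0, 0], [-0.01, 0, 0, 0], [-0.01, 0, 0, 0]]

```text
clock: 18.27
eef_pos: [0.5485, -0.1203, 0.1207]
orientation: [0.0, 0.694, 0.72, -0.0]
contact_force: [0.1, 2.0, -0.6]
width: 1.001
gripper_force: 0.6
```

Emit:
send_rows:
  targets:
    - [[-0.001, 0, 0, 0], [-0.002, 0, 0, 0], [-0.003, 0, 0, 0], [-0.004, 0, 0, 0], [-0.004, 0, 0, 0]]

```text
clock: 18.9
eef_pos: [0.5486, -0.1234, 0.1207]
orientation: [-0.0, 0.694, 0.72, 0.0]
contact_force: [-0.4, 4.3, -0.2]
width: 1.001
gripper_force: 2.4
```

```bash
python3 - <<'E'
from h import *
o=robot.get_obs(); print(o["clock"],o["eef_pos"],o["contact_force"],o["moment"])
s=imaging.get_image("scene")[140:300,180:340]
cv2.imwrite("pics/p4.png",cv2.resize(s,None,fx=3.5,fy=3.5,interpolation=cv2.INTER_CUBIC)[:,:,::-1])
E
```

```text
18.9 [ 0.54861144 -0.12344636  0.12069258] [-0.42393757  4.33591538 -0.1661332 ] [ 0.92581759 -0.0184411  -0.10227455]
```

View pics/p4.png

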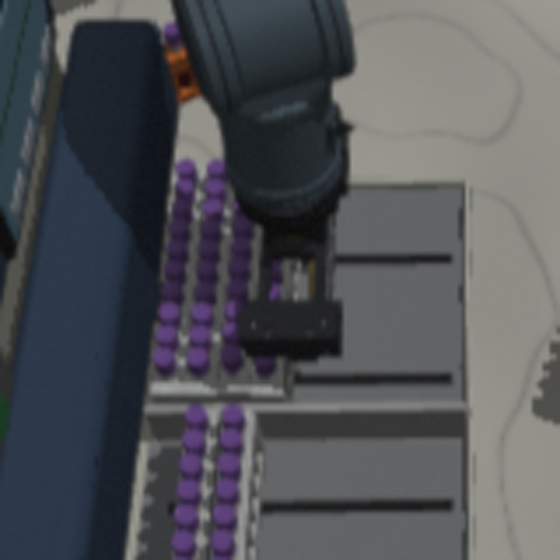

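The row is closed up, four cap rows (165–265, 365) are all upright, and the force is rising. Pressing on gently.

Emit:
send_rows:
  targets:
    - [[-0.001, 0, 0, 0], [-0.001, 0, 0, 0], [-0.001, 0, 0, 0]]

```text
clock: 19.32
eef_pos: [0.5486, -0.1235, 0.1207]
orientation: [-0.001, 0.694, 0.72, 0.001]
contact_force: [-0.4, 7.9, -0.5]
width: 1.003
gripper_force: 3.7
```

Emit:
send_rows:
  targets:
    - [[-0.001, 0, 0, 0], [-0.001, 0, 0, 0], [-0.001, 0, 0, 0]]

```text
clock: 19.7
eef_pos: [0.5486, -0.1235, 0.1208]
orientation: [-0.001, 0.694, 0.72, 0.001]
contact_force: [-1.2, 9.6, -0.8]
width: 1.0
gripper_force: 4.8
```

Emit:
send_rows:
  targets:
    - [[-0.001, 0, 0, 0], [-0.001, 0, 0, 0], [-0.001, 0, 0, 0], [-0.001, 0, 0, 0]]

```text
clock: 20.2
eef_pos: [0.5486, -0.1235, 0.1208]
orientation: [-0.002, 0.694, 0.72, 0.002]
contact_force: [-0.9, 11.1, 1.2]
width: 1.001
gripper_force: 5.9
```

```bash
python3 - <<'E'
from h import *
o=robot.get_obs(); print(o["clock"],o["eef_pos"],o["contact_force"],o["moment"])
E
```

```text
20.2 [ 0.54861047 -0.12352613  0.12078895] [-0.93830824 11.10750477  1.22746046] [ 2.2593959   0.23866975 -0.46049048]
```

Emit:
send_rows:
  targets:
    - [[0.005, 0, 0, 0], [0.02, 0, 0, 0], [0.03, 0, 0, 0], [0.03, 0, -0.05, 0], [0.03, 0, -0.1, 0], [0.03, 0, -0.15, 0]]

```text
clock: 20.95
eef_pos: [0.5475, -0.0969, 0.2723]
orientation: [0.0, 0.694, 0.72, -0.0]
contact_force: [1.4, -0.8, 0.0]
width: 0.999
gripper_force: 0.0
```

Emit:
send_rows:
  targets:
    - [[-0.035, -0.049, 0, 0.5], [-0.035, -0.049, 0, 0.5], [-0.035, -0.049, 0, 0.5], [-0.035, -0.049, 0, 0.5], [-0.035, -0.049, 0, 0.5], [-0.035, -0.049, 0, 0.5], [-0.035, -0.049, 0, 0.5], [-0.035, -0.049, 0, 0.5], [-0.035, -0.049, 0, 0.5], [-0.035, -0.049, 0, 0.5], [-0.035, -0.049, 0, 0.5]]
  hand: -1

```text
clock: 22.32
eef_pos: [0.5, -0.1337, 0.2707]
orientation: [0.0, 1.0, 0.019, -0.0]
contact_force: [-0.6, -0.7, -0.6]
width: 0.008
gripper_force: 0.0
```

```bash
python3 - <<'E'
from h import *
import pickle
p=imaging.camera_params("wrist"); im=imaging.get_image("wrist"); pickle.dump((p,im),open("w4.pkl","wb"))
o=robot.get_obs(); print(o["clock"],o["eef_pos"],o["orientation"],p["xyz"])
a=proj(p,(.645,-.145,.14),1); print(a)
m=purple(im); n,l,s,c=cv2.connectedComponentsWithStats(m)
for i in range(1,n):
    if s[i,4]>60: print(c[i].round(1),s[i,4],hit(p,c[i],.16,1)[:2].round(4))
u,v=int(a[0]),int(a[1]); u0,v0=max(0,u-90),max(0,v-50)
cv2.imwrite("pics/p5.png",cv2.resize(im[v0:v0+130,u0:u0+180],None,fx=4.4,fy=4.4,interpolation=cv2.INTER_CUBIC)[:,:,::-1]); print(u0,v0)
E
```

```text
22.375 [ 0.4999828  -0.133816    0.27072291] [ 6.79068801e-05  9.99826283e-01  1.86386188e-02 -1.91593564e-05] [ 0.56819973 -0.13105692  0.39936082]
[337.24136345  27.31508036]
[334.5  50.9] 696 [ 0.6195 -0.1425]
[365.1  55.9] 714 [ 0.6172 -0.1661]
[394.4  44.3] 360 [ 0.6291 -0.189 ]
[422.4  47.7] 362 [ 0.6294 -0.2122]
[394.7  66.3] 366 [ 0.6111 -0.1898]
[423.   69.4] 366 [ 0.6114 -0.2131]
[334.8  85.2] 323 [ 0.5923 -0.1437]
[394.5  89.1] 357 [ 0.5928 -0.1903]
[365.2  90.1] 340 [ 0.59   -0.1672]
[422.8  91.6] 361 [ 0.5933 -0.2137]
[334.9 108.7] 312 [ 0.5741 -0.1445]
[394.4 112. ] 352 [ 0.5747 -0.1911]
[365.  113.4] 333 [ 0.5718 -0.1679]
[422.2 114. ] 360 [ 0.5752 -0.2143]
[334.6 132.6] 307 [ 0.5556 -0.1451]
[393.7 134.8] 350 [ 0.5567 -0.1917]
[421.8 136.6] 365 [ 0.5571 -0.2153]
[364.7 136.8] 333 [ 0.5536 -0.1686]
[333.6 190.6] 1340 [ 0.5097 -0.1466]
[392.9 157.7] 355 [ 0.5385 -0.1925]
[420.4 159. ] 363 [ 0.5389 -0.2158]
[364.  159.9] 338 [ 0.5354 -0.1692]
[389.4 208.6] 1277 [ 0.4963 -0.1936]
[415.9 208.4] 1247 [ 0.4972 -0.2168]
[361.8 210. ] 1210 [ 0.4943 -0.1705]
247 0
```

View pics/p5.png

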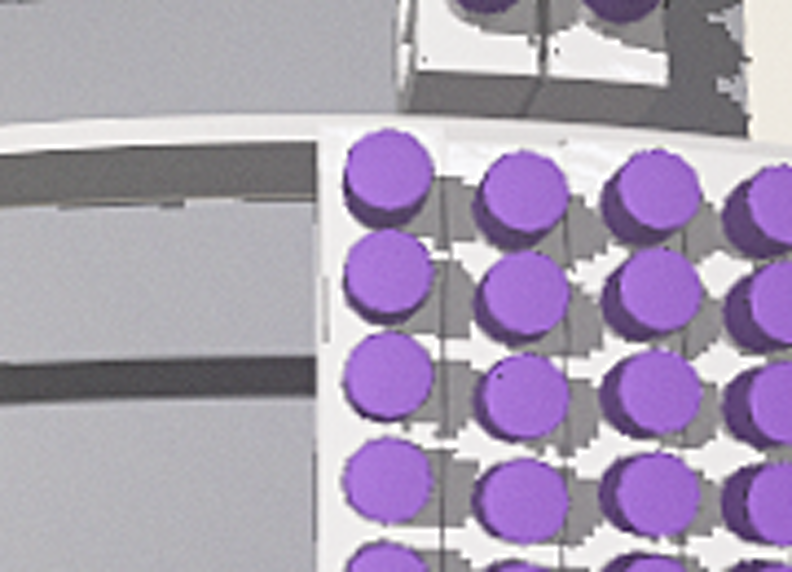

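The crop shows four racks closed flush with thin seams only at x≈443, 565 and 685, all upright, with the new rack's far end reaching the divider lip. A light nudge on its near end will make sure it is registered.

Emit:
send_rows:
  targets:
    - [[-0.088, 0.013, 0, -0.5], [-0.088, 0.013, 0, -0.5], [-0.088, 0.013, 0, -0.5], [-0.088, 0.013, 0, -0.5], [-0.088, 0.013, 0, -0.5], [-0.088, 0.013, 0, -0.5], [-0.088, 0.013, 0, -0.5], [-0.088, 0.013, 0, -0.5], [-0.088, 0.013, 0, -0.5], [-0.088, 0.013, 0, -0.5], [-0.088, 0.013, 0, -0.5]]

```text
clock: 23.75
eef_pos: [0.4125, -0.1501, 0.2707]
orientation: [0.0, 0.695, 0.719, -0.0]
contact_force: [-0.5, 0.9, -0.2]
width: 0.005
gripper_force: 0.0
```

Emit:
send_rows:
  targets:
    - [[0, 0, 0.05, 0], [0, 0, 0.1, 0], [0, 0, 0.14, 0], [0, 0, 0.15, 0], [0, 0, 0.15, 0]]

```text
clock: 24.38
eef_pos: [0.4129, -0.15, 0.1211]
orientation: [-0.0, 0.694, 0.72, 0.0]
contact_force: [-0.8, -0.2, 0.1]
width: 0.004
gripper_force: 0.0
```

Emit:
send_rows:
  targets:
    - [[0, 0.003, 0, 0], [0, 0.006, 0, 0], [0, 0.009, 0, 0], [0, 0.012, 0, 0], [0, 0.012, 0, 0]]

```text
clock: 25.0
eef_pos: [0.4248, -0.1496, 0.1208]
orientation: [0.0, 0.694, 0.72, 0.0]
contact_force: [-0.1, 0.8, 1.0]
width: 0.004
gripper_force: 0.0
```

Emit:
send_rows:
  targets:
    - [[0, 0.001, 0, 0], [0, 0.002, 0, 0], [0, 0.002, 0, 0]]

```text
clock: 25.38
eef_pos: [0.4265, -0.1495, 0.1207]
orientation: [-0.0, 0.694, 0.72, -0.0]
contact_force: [0.0, 0.2, 0.1]
width: 0.007
gripper_force: 0.0
```

Emit:
send_rows:
  targets:
    - [[0, 0.001, 0, 0], [0, 0.002, 0, 0], [0, 0.002, 0, 0]]

```text
clock: 25.75
eef_pos: [0.4286, -0.1495, 0.1207]
orientation: [0.0, 0.694, 0.72, 0.0]
contact_force: [0.4, 0.9, -0.7]
width: 0.004
gripper_force: 0.0
```

Emit:
send_rows:
  targets:
    - [[0, 0.001, 0, 0], [0, 0.002, 0, 0], [0, 0.002, 0, 0]]

```text
clock: 26.12
eef_pos: [0.4306, -0.1494, 0.1207]
orientation: [0.0, 0.694, 0.72, 0.0]
contact_force: [0.1, 0.6, 0.8]
width: 0.007
gripper_force: 0.0
```

Emit:
send_rows:
  targets:
    - [[0, 0.001, 0, 0], [0, 0.002, 0, 0], [0, 0.002, 0, 0]]

```text
clock: 26.5
eef_pos: [0.4308, -0.1494, 0.1203]
orientation: [-0.001, 0.694, 0.72, -0.001]
contact_force: [-5.0, -0.1, 2.8]
width: 0.008
gripper_force: 3.0
```

Emit:
send_rows:
  targets:
    - [[0, 0.001, 0, 0], [0, 0.002, 0, 0], [0, 0.002, 0, 0]]

```text
clock: 26.88
eef_pos: [0.4308, -0.1495, 0.1199]
orientation: [-0.003, 0.694, 0.72, -0.003]
contact_force: [-11.1, 0.2, 6.3]
width: 0.007
gripper_force: 5.6
```

Emit:
send_rows:
  targets:
    - [[0, -0.006, 0, 0], [0, -0.016, 0, 0], [0, -0.016, -0.05, 0], [0, -0.016, -0.1, 0], [0, -0.016, -0.15, 0], [0.02, 0.04, -0.15, 0], [0.05, 0.09, -0.15, 0], [0.05, 0.115, -0.15, 0], [0.05, 0.115, -0.15, 0]]

```text
clock: 28.0
eef_pos: [0.5486, -0.0944, 0.2705]
orientation: [-0.0, 0.694, 0.72, 0.001]
contact_force: [-0.0, -0.0, -0.9]
width: 0.006
gripper_force: 0.0
```

Emit:
send_rows:
  targets:
    - [[0, 0, 0, 0], [0, 0, 0, 0], [0, 0, 0, 0], [0, 0, 0, 0], [0, 0, 0.05, 0], [0, 0, 0.1, 0], [0, 0, 0.14, 0], [0, 0, 0.149, 0], [0, 0, 0.149, 0], [0, 0, 0.149, 0]]
  hand: 1

```text
clock: 29.25
eef_pos: [0.5489, -0.0952, 0.1234]
orientation: [0.001, 0.694, 0.72, 0.001]
contact_force: [0.5, 0.6, 0.2]
width: 1.0
gripper_force: 0.0
```

Emit:
send_rows:
  targets:
    - [[-0.003, 0, 0, 0], [-0.007, 0, 0, 0], [-0.011, 0, 0, 0], [-0.015, 0, 0, 0], [-0.019, 0, 0, 0], [-0.022, 0, 0, 0], [-0.024, 0, 0, 0], [-0.026, 0, 0, 0], [-0.026, 0, 0, 0]]

```text
clock: 30.38
eef_pos: [0.5486, -0.1213, 0.1217]
orientation: [0.0, 0.694, 0.72, -0.0]
contact_force: [0.1, -0.9, -0.2]
width: 1.0
gripper_force: 0.0
```

Emit:
send_rows:
  targets:
    - [[-0.001, 0, 0.001, 0], [-0.002, 0, 0.001, 0], [-0.003, 0, 0.001, 0], [-0.004, 0, 0.001, 0], [-0.004, 0, 0.001, 0]]

```text
clock: 31.0
eef_pos: [0.5486, -0.1235, 0.1207]
orientation: [-0.001, 0.694, 0.72, 0.001]
contact_force: [-0.9, 5.7, -0.3]
width: 1.001
gripper_force: 2.6
```

Emit:
send_rows:
  targets:
    - [[-0.001, 0, 0, 0], [-0.002, 0, 0, 0], [-0.002, 0, 0, 0], [-0.002, 0, 0, 0]]

```text
clock: 31.5
eef_pos: [0.5486, -0.1235, 0.1207]
orientation: [-0.002, 0.694, 0.72, 0.002]
contact_force: [-0.4, 9.1, -0.2]
width: 0.996
gripper_force: 4.8
```

Emit:
send_rows:
  targets:
    - [[-0.001, 0, 0, 0], [-0.001, 0, 0, 0], [-0.001, 0, 0, 0], [-0.001, 0, 0, 0]]

```text
clock: 32.0
eef_pos: [0.5486, -0.1235, 0.1208]
orientation: [-0.002, 0.694, 0.72, 0.002]
contact_force: [-0.7, 12.3, 1.5]
width: 0.999
gripper_force: 5.9
```

Emit:
send_rows:
  targets:
    - [[0.003, 0, 0, 0], [0.008, 0, 0, 0], [0.02, 0, 0, 0], [0.035, 0, 0, 0], [0.035, 0, -0.05, 0], [0.035, 0, -0.1, 0], [0.035, 0, -0.15, 0], [0.035, 0, -0.15, 0]]

```text
clock: 33.0
eef_pos: [0.5497, -0.0919, 0.2745]
orientation: [0.003, 0.694, 0.72, 0.002]
contact_force: [0.6, 0.3, -0.8]
width: 0.998
gripper_force: 0.0
```

```bash
python3 - <<'E'
from h import *
o=robot.get_obs(); print(o["clock"],o["eef_pos"],o["contact_force"])
p=imaging.camera_params("scene"); im=imaging.get_image("scene")
# row purple caps: compare cap line spacing/yaw in the far half that is visible
q=imaging.camera_params("wrist"); w=imaging.get_image("wrist")
m=purple(w); n,l,s,c=cv2.connectedComponentsWithStats(m)
for i in range(1,n):
    X=hit(q,c[i],.16,1)
    if s[i,4]>60 and .42<X[0]<.65 and -.25<X[1]<-.1: print(c[i].round(1),s[i,4],X[:2].round(4))
E
```

```text
33.0 [ 0.54972962 -0.09193908  0.27448286] [ 0.5947105   0.32779923 -0.83306043]
[240.5 265.1] 500 [ 0.4828 -0.1532]
[259.7 265. ] 545 [ 0.5004 -0.1519]
[279.9 265.5] 559 [ 0.5184 -0.1513]
[300.3 265.6] 550 [ 0.5362 -0.1505]
[320.9 265.6] 547 [ 0.5542 -0.1499]
[341.6 265.6] 542 [ 0.5722 -0.1493]
[364.1 256.9] 316 [ 0.5913 -0.1405]
[386.2 255.8] 382 [ 0.611  -0.1392]
[358.7 277.3] 225 [ 0.5885 -0.161 ]
[378.4 276.6] 218 [ 0.6064 -0.1602]
[396.4 276.1] 196 [ 0.6233 -0.1598]
[228.5 319.7] 239 [ 0.4657 -0.2167]
[246.2 321. ] 244 [ 0.4838 -0.2162]
[376.  321.4] 239 [ 0.6108 -0.2116]
[394.  320.4] 239 [ 0.629 -0.211]
[264.3 321.9] 247 [ 0.502  -0.2156]
[282.8 322.6] 238 [ 0.5201 -0.215 ]
[301.6 322.7] 249 [ 0.5384 -0.214 ]
[320.  322.7] 249 [ 0.5561 -0.2132]
[339.  322.6] 244 [ 0.5744 -0.2128]
[357.8 322.2] 247 [ 0.5928 -0.2123]
```

```bash
python3 -c "
from workcell import robot
print(robot.close_job())"
```

```text
the job is handed in; nothing more can be done
None
```

The lavender rack is loaded behind the three waiting racks with its far end against the divider. The row is closed up and pressed solid against the feed stop at about 12 N, and the job was handed in at about 33 s. I did not read the row switch; I judged the row home because it stopped moving as the force rose.

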